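Change over the vial-waste boxes

ROBOT

A 6-joint arm with a two-finger parallel gripper is mounted at the origin on the work surface. World frame = base frame: x ahead of the robot, y to its left, z up, the work surface at z = 0. Lengths are in mm, angles in rad, forces in N, time in s.
With the tool pointing down it reaches from about 275 to 750 mm from the base axis. Payload 10.2 kg.
Tool frame: the origin (TCP) lies between the finger pads; the fingertips stand ctrl.tips_ahead ahead of it and the grasp point (between the pads) lies 8 mm behind it (ctrl.tips_ahead is the distance from the TCP to the fingertips, in mm); z points along the fingers, y is the direction in which the jaws open and shut (so a half turn about z gives the same grasp; the last joint's range is limited). The gripper opens to 85 mm and grips with 20 to 120 N. Pads are 22 mm wide; open, the fingers measure 114 mm over their backs; the gripper's body (76 mm by 85 mm) begins 54 mm behind the grasp point. The pads swing forward as they close: fully open they stand 13 mm farther back than shut.
Start: joints at [0.925, 0.313, 1.498, -0, 1.331, -0.223], TCP at [215.429, 478.771, 242.294] pointing down, gripper open.
Joint ranges: [-2.94, 2.94], [-0.97, 2.17], [0.19, 2.56], [-1.23, 4.37], [0.02, 3.11], [-2.88, 2.88]. Speed limits (rad/s): [2.39, 2.39, 3.01, 3.14, 3.14, 3.14].

INTERFACE

Orientations are given as a unit quaternion [w, x, y, z].
In Python, from rig import ctrl gives the robot as it stands. The module is installed in compiled form; this text tells all that it offers.
- The arm moves only by the tool move_arm, never from a script. Its argument "motion" is a list of rows, each an object with "offset": the shift along the tool's x, y, z in m, a list of three; "angular": the turn, a rotation vector about the tool's x, y, z in degrees, a list of three; "jaw": the finger opening in m, from 0 to 0.0854. In form: [{"offset": [tx, ty, tz], "angular": [ax, ay, az], "jaw": jaw}, ...]. A call has 1 to 5 rows; each row is the pose to reach, as a shift and turn from the pose commanded when the call began, along the tool's axes at that moment; what a row does not reach only later rows make up. A row lasts 1/8 s, in which the tool goes at most 62.5 mm and 10.7 degrees, less where a joint would pass 70% of its speed; a pose out of reach is approached as far as the arm can. A call with a gripper value outside its range is refused whole. The fingers move at their own pace and stop on an object; "squeeze" is the grip in N (left out, the last holds). Time passes only in rows, so rows that repeat a pose let the fingers close. It gives the time, the measured TCP pose, the force and the opening at its end, in the units of the state.
- ctrl.sense(): the state, without advancing time (a new reading comes with each control period).
- ctrl.capture(name): name is "side" or "top" or "wrist"; returns a dict with "img" (480x640x3 uint8, red, green, blue), "intrinsics" (3x3 intrinsics, pixels), "k1" (the pictures are not rectified: a ray, as slopes to the right and down, at radius r is drawn at 1 + k1 r^2 times it, then the intrinsics apply), "rvec" (rotation vector, rad) and "tvec" (3), from world to camera coordinates, as OpenCV has them. Camera axes: x right, y down, z forward; pixel columns grow to the right and rows downward; lengths in mm; the calibration is good to about 2 mm. A picture is of the moment at which its call begins. There is no depth.
- ctrl.finish_job(): hands the job in, once; it reports no verdict.
The state is a dict: "time_s": time; "joints": joint angles; "dq": joint speeds; "tau": joint torques, N m; "eef_pos": TCP position; "ee_rot": TCP orientation; "force": force on the tool from outside, world axes, zero at the start; "wrist_torque": the same for the moment, N m; "grip_width": opening from 0.0 (shut) to 1.0 (fully open).
Only numpy, scipy, OpenCV 4.12 (cv2) and the standard library are available. Lean on these libraries where they do the work, as an engineer would, in place of code of your own. Each camera call takes 0.05 s, during which the arm holds its last target. There are 200 camera calls.

TASK

The narrow waste box is full: with the fingertips, push its open lid over so that it drops fully shut. Then put the broad waste box into use: push its lid up and on past upright, so that it falls back and rests fully open by itself. Only push the lids lightly; do not pinch them, lift, tip or shove the boxes out of place, or disturb the things around them.

Things in the scene. Friction and masses are not known exactly. Their poses are not given: they have to be found in the camera images.
- tray: Yellow spill tray with a black drip grid, fixed, 340 (x) by 540 (y) by 40 mm high; the two waste boxes the jar and the screw cap stand on it. Origin: centre of its underside, on the work surface.
- broad_box: The broad waste box: white plastic, loose, about 0.9 kg, 100 deep (own x) by 170 wide (own y) by 90 mm high, open-topped under its hinged lid, empty (ballast foot filling its lowest 35 mm). Origin: centre of its underside. Own z up; own -x is the front with an orange blank label, turned roughly to the robot's right; own +x is the back, where the lid is hinged.
- narrow_box: The narrow waste box: same make, loose, about 0.9 kg, 100 deep (own x) by 100 wide (own y) by 90 mm high, holding nine glass vials. Origin and axes as for the broad box. The boxes may change places, left and right.
- broad_lid (a joint): Angle of the broad box's lid: 0 shut (level), 1.57 upright, 1.95 stopped fully open, leaning back beyond the hinge. The lid weighs about 0.12 kg; the hinge is lightly damped without spring: let go short of upright it falls shut within about 2 s, past upright (about 1.6) it falls open and stays there by its weight. Starts shut.
- narrow_lid (a joint): Angle of the narrow box's lid, same hinge and meaning. Starts open, leaning back.
- broad_hinge (a point): Point on the hinge axis of the broad box's lid, mid-width, at the level of the lid's underside (the lid is a plate 5 mm thick, 100 mm deep, as wide as the box): 50 mm behind the box's centre (own +x), 90.5 mm above its underside. Its frame turns with the lid.
- broad_tab (a point): Middle of the free front edge of the broad lid's pull tab, 70 mm wide, 33 long, 5 thick, which juts from the middle of the lid's front edge and slopes up 0.5 rad from it, free beneath. With the lid shut, this point is 129 mm in front of the hinge axis (29 mm in front of the box) and 18 mm above it. Axes turn with the lid: x along the tab to the plate, y across, z square to the tab.
- narrow_hinge (a point): As broad_hinge, for the narrow box.
- narrow_tab (a point): As broad_tab, for the narrow box's lid (same plate depth and tab). While the lid is open the tab is its topmost part, about 113 mm above the hinge and 65 mm behind it.
- jar: Bystander: amber glass jar, black cap, 42 mm diameter, 60 mm high, on the far part of the tray, between the boxes. Origin: centre of underside.
- reagent: Bystander: amber bottle, 60 mm diameter, 130 mm high, on the table left of the tray. Origin: centre of underside.
- beaker: Bystander: clear plastic beaker, 70 mm diameter, 90 mm high, on the table right of the tray. Origin: centre of underside.
- bung_wrench: Bystander: steel wrench, about 180 mm long, lying flat on the table right of the tray, roughly along x. Origin: underside, near its middle.
- can_cap: Bystander: blue screw cap, 56 mm diameter, 24 mm high, on the near part of the tray, between the boxes. Origin: centre of underside.
- funnel: Bystander: white funnel standing mouth down, 110 mm diameter, 100 mm high, on the table left of the tray. Origin: centre of underside.
Things that resemble listed ones, but are neither listed nor needed, are in the scene too. What is shaped like the broad_box but purple or yellow is not meant.

How it is judged (in metres and radians):
On the way, in this order (a step that is already met when the one before it is completed fails the run):
1. the narrow box's lid is shut while the broad box's lid has not yet been opened (value of joint narrow_lid below 0.06 rad and value of joint broad_lid below 0.3 rad), for 0.2 s.
2. the broad box's lid has been swung past upright and lies back fully open (value of joint broad_lid above 1.85 rad), for 0.2 s.
At the end, for the whole second after the job is handed in: The narrow lid is shut (under 0.06 rad), the broad lid rests open at its stop (over 1.85 rad) and at rest, both boxes upright (within 0.1 rad), at rest and within 40 mm of where they began (value of joint narrow_lid below 0.06 rad and value of joint broad_lid above 1.85 rad and distance of each of broad_box, narrow_box from where it was at the start of the episode below 0.04 m and angle between each of broad_box, narrow_box's own z axis and vertical below 0.1 rad and linear speed of each of broad_box, narrow_box below 0.02 m/s and velocity of joint broad_lid between -0.05 and 0.05 rad/s); the robot touches nothing.
It fails at once if a waste box is lifted, tipped (over 0.2 rad) or shifted by more than 40 mm (distance of any of broad_box, narrow_box from where it was at the start of the episode above 0.04 m or angle between any of broad_box, narrow_box's own z axis and vertical above 0.2 rad or z of any of broad_box, narrow_box in the frame of tray above 0.055 m).
It fails at once if a lid is pinched or forced: the fingers press on a box or its lid with more than 15 N (contact force between the fingers and broad_box above 15 N or contact force between the fingers and narrow_box above 15 N).
It fails at once if a bystander is shifted by more than 30 mm (distance of any of jar, reagent, beaker, bung_wrench, can_cap, funnel from where it was at the start of the episode above 0.03 m).
It fails at once if a lid is gripped between the fingers (the grasp point lies within the lid's tab while the fingers touch that box) ((contact force between the fingers and broad_box above 1 N and x of the grasp point in the frame of broad_tab between 0.002 and 0.033 m and y of the grasp point in the frame of broad_tab between -0.045 and 0.045 m and z of the grasp point in the frame of broad_tab between -0.004 and 0.004 m) or (contact force between the fingers and narrow_box above 1 N and x of the grasp point in the frame of narrow_tab between 0.002 and 0.033 m and y of the grasp point in the frame of narrow_tab between -0.045 and 0.045 m and z of the grasp point in the frame of narrow_tab between -0.004 and 0.004 m)).
It also fails if it takes over 58 s, if anything falls off the work surface, if the arm or the gripper's body presses on something with over 40 N, if the wrist force passes 120 N, or if a joint passes its speed limit or range.

## Working session

There is one attempt and no reset: what is moved stays moved. The work goes in short steps, Python scripts to look and compute and a tool call to move; the robot and the scene stay as the last step left them, time stands still between calls to the robot, and variables do not carry over. Pictures are saved under pics/ and viewed, about 8 in all and at most 12, crops included, and the job is handed in when it is done.

Besides the shell and the picture viewer there is one more tool, called after "Call:" as a command line: name --argument value ..., lists and objects as JSON in quotes. move_arm: Moves the arm, as the interface text tells. Its arguments: {"type":"object","properties":{"motion":{"type":"array","items":{"type":"object","properties":{"offset":{"type":"array","items":{"type":"number"}},"angular":{"type":"array","items":{"type":"number"}},"jaw":{"type":"number"}}}},"squeeze":{"type":"number"}},"required":["motion"]}

```bash
mkdir -p pics; cat > h.py <<'E'
from rig import ctrl
import numpy as np, cv2, pickle
from scipy.spatial.transform import Rotation as R
def snap(n,f):
    c=ctrl.capture(n); pickle.dump(c,open(f'pics/{f}.pkl','wb')); cv2.imwrite(f'pics/{f}.png',c['img'][:,:,::-1]); return c
def load(f): return pickle.load(open(f'pics/{f}.pkl','rb'))
def proj(c,P):
    K=np.array(c['intrinsics'],float); d=np.array([c['k1'],0,0,0,0],float)
    return cv2.projectPoints(np.array(P,float).reshape(-1,1,3),np.array(c['rvec'],float),np.array(c['tvec'],float),K,d)[0].reshape(-1,2)
def ray(c,uv):
    K=np.array(c['intrinsics'],float); d=np.array([c['k1'],0,0,0,0],float)
    n=cv2.undistortPoints(np.array(uv,float).reshape(-1,1,2),K,d).reshape(-1,2)
    Rm=R.from_rotvec(np.ravel(c['rvec'])).as_matrix(); t=np.ravel(c['tvec'])
    D=np.c_[n,np.ones(len(n))]@Rm; return -Rm.T@t, D/np.linalg.norm(D,axis=1)[:,None]
def atz(c,uv,z):
    o,D=ray(c,uv); return o+D*((z-o[2])/D[:,2])[:,None]
def tri(c1,u1,c2,u2):
    o1,D1=ray(c1,u1);o2,D2=ray(c2,u2);out=[]
    for a,b in zip(D1,D2):
        s=np.linalg.lstsq(np.c_[a,-b],o2-o1,rcond=None)[0]; p,q=o1+a*s[0],o2+b*s[1]
        out.append(np.r_[(p+q)/2,np.linalg.norm(p-q)])
    return np.array(out)
E
python3 - <<'E'
from h import *
np.set_printoptions(suppress=True,precision=3)
for n in('side','top'):
    c=snap(n,n+'0'); o,_=ray(c,[[320,240]]); print(n,o,c['k1'])
print(ctrl.sense(),ctrl.tips_ahead)
a=cv2.imread('pics/side0.png');b=cv2.imread('pics/top0.png')
E
```

```text
side [  -15.278 -1166.021   972.584] 0.026238754002766873
top [ 390.191   62.875 1417.885] 0.009224233312376108
{'time_s': 0.1, 'joints': array([ 0.925,  0.313,  1.498,  0.   ,  1.331, -0.223]), 'dq': array([ 0.002, -0.003, -0.001, -0.   ,  0.   , -0.001]), 'tau': array([  0.004, -41.29 , -26.014,  -0.   ,   0.003,  -0.   ]), 'eef_pos': array([215.313, 478.596, 241.817]), 'ee_rot': array([-0.   ,  0.21 ,  0.978, -0.   ]), 'force': array([ 0.19 ,  0.4  , -0.835]), 'wrist_torque': array([ 0.04 , -0.005,  0.064]), 'grip_width': 1.0017416344678676} 11.0
```

View pics/side0.png

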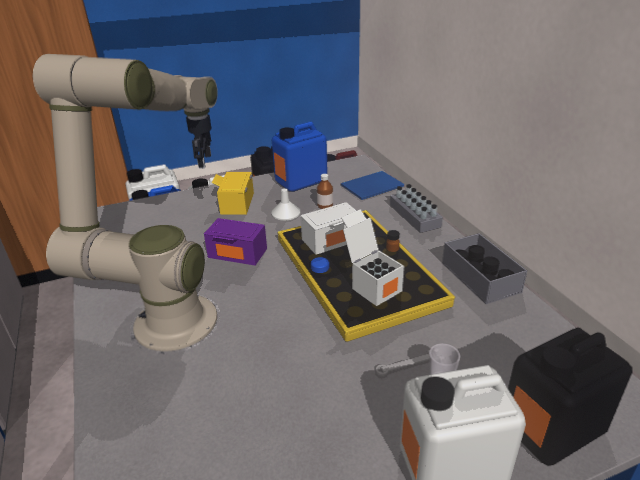

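View pics/top0.png

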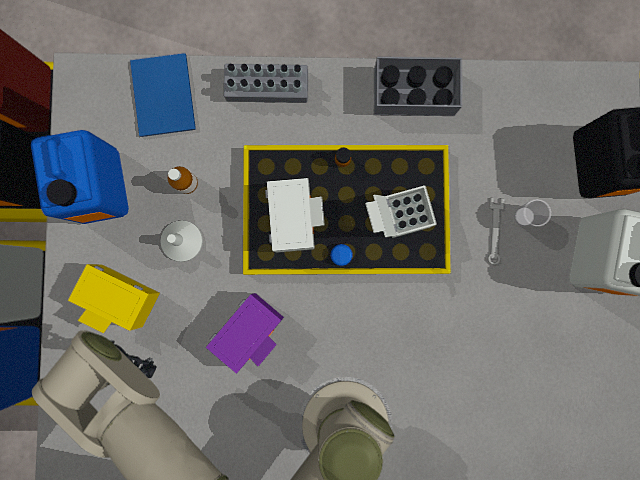

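The top view shows the broad white box with its lid shut at (290,215) and its tab to the right at (316,212). The narrow box is open at (410,210), with its lid leaning left at (378,215). The look-alikes to leave alone are the purple box (246,332) and the yellow box (112,297). Next is a close crop of both views.

```bash
python3 - <<'E'
import cv2,numpy as np
a=cv2.imread('pics/top0.png')[165:265,255:455];b=cv2.imread('pics/side0.png')[195:315,290:415]
a=cv2.resize(a,None,fx=4,fy=4,interpolation=2); cv2.imwrite('pics/ca.png',a)
b=cv2.resize(b,None,fx=4.8,fy=4.8,interpolation=2); cv2.imwrite('pics/cb.png',b)
E
```

```text
(no output)
```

View pics/ca.png

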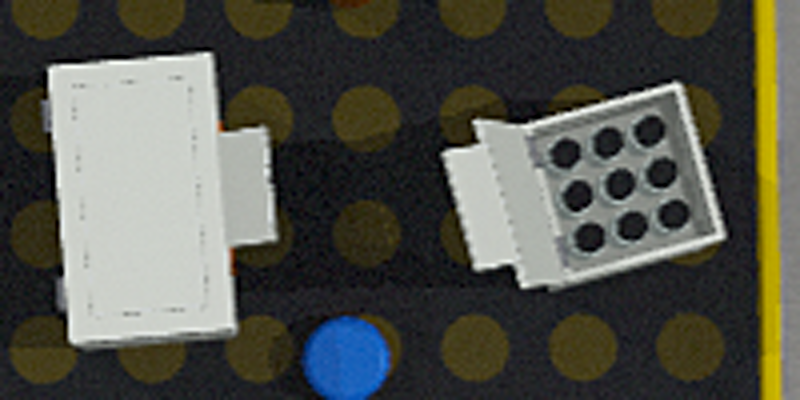

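View pics/cb.png

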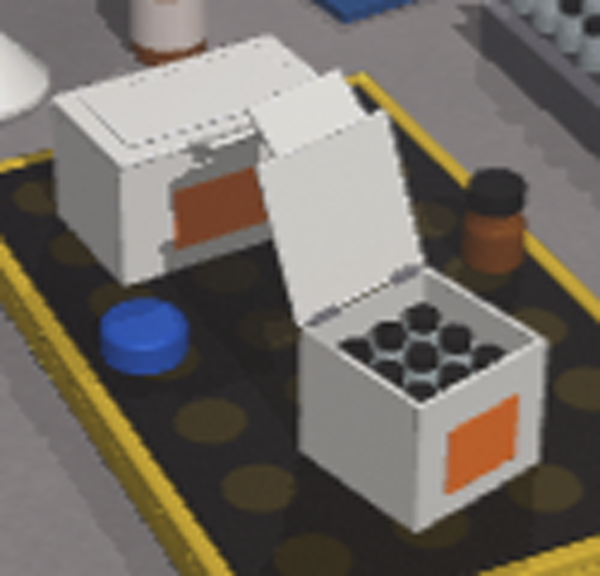

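```bash
cat > m.py <<'E'
from h import *
np.set_printoptions(suppress=True,precision=1)
t,s=load('top0'),load('side0')
T=lambda p:np.array([255,165])+np.array(p)/4-0.4
S=lambda p:np.array([290,195])+np.array(p)/4.8-0.4
bt=T([(237,333),(70,342),(48,68),(213,54)]);bs=S([(120,162),(55,100),(270,38),(335,76)])
nt=T([(555,290),(725,238),(680,83),(523,127),(442,152),(475,270)]);ns=S([(300,330),(420,405),(545,342),(425,265),(337,72),(250,108)])
B=tri(t,bt,s,bs);N=tri(t,nt,s,ns);print(B);print(N)
for n,P,w in(('broad',B,170),('narrow',N,100)):
    q=P[:4,:3]; print(n,q.mean(0),'sides',[np.linalg.norm(q[i]-q[(i+1)%4])for i in range(4)])
# own x (front->back) yaw
f=lambda v:np.degrees(np.arctan2(v[1],v[0]))
print('broad own+x', f(B[1]-B[0]),f(B[2]-B[3]),'wid(near->far)-90..',f(B[2]-B[1]),f(B[3]-B[0]))
print('narrow own+x', f(N[0]-N[1]),f(N[3]-N[2]),f(N[3]-N[0]),f(N[2]-N[1]))
print('btab',atz(t,T([(270,128),(275,240)]),150))
print('cap,jar',atz(t,T([(346,357)]),45),atz(t,[[343,155]],85))
print('tray',atz(t,[[246,148],[447,147],[449,271],[246,272]],40))
E
python3 m.py
```

```text
[[455.2  85.8 139.1   4.3]
 [448.8 186.9 132.5   3.9]
 [615.4 203.3 132.3   2.9]
 [619.  103.  153.8   2. ]]
[[ 486.9 -108.9  125.4    9.7]
 [ 515.9 -210.2  132.8    2.7]
 [ 611.  -183.3  129.3    2. ]
 [ 583.3  -87.3  130.7    3.7]
 [ 551.8  -29.   241.6    2.8]
 [ 486.3  -47.8  243.4    3.8]]
broad [534.6 144.8 139.4] sides [np.float64(101.55658174425848), np.float64(167.3964165652031), np.float64(102.60353834070222), np.float64(165.364316470615)]
narrow [ 549.3 -147.4  129.5] sides [np.float64(105.59763425396328), np.float64(98.86510977058602), np.float64(100.00106888891212), np.float64(98.97913079029993)]
broad own+x 93.63488833327987 92.07518839453142 wid(near->far)-90.. 5.60503693306079 6.004286119345727
narrow own+x 106.0037977683153 106.08018291328749 12.663869084693063 15.762717236671735
btab [[576.2  68.  150. ]
 [508.7  64.2 150. ]]
cap,jar [[443.1  17.6  45. ]] [[692.8  16.3  85. ]]
tray [[ 718.3  269.4   40. ]
 [ 727.8 -259.1   40. ]
 [ 401.7 -263.3   40. ]
 [ 393.7  262.9   40. ]]
```

Both rims come out at about z = 130, as they should. The narrow tab measures (519,-38,242), as predicted from the hinge. The broad tab is at about (542,66). Next I swing over with the fingers shut, to a point behind the open narrow lid.

```bash
cat > p.py <<'E'
from h import *
import sys
def ori(az,tilt):
    a=np.radians(az); y=np.array([np.cos(a),np.sin(a),0]);z=np.array([0,0,-1.]);x=np.cross(y,z)
    return R.from_matrix(np.c_[x,y,z])*R.from_rotvec([0,np.radians(tilt),0])
def plan(p,az,tilt):
    s=ctrl.sense();q=s['ee_rot'];R0=R.from_quat([q[1],q[2],q[3],q[0]])
    print('off',np.round(R0.inv().apply(np.array(p)-s['eef_pos'])/1000,4),'rot',np.round((R0.inv()*ori(az,tilt)).as_rotvec(degrees=True),1))
if __name__=='__main__':
    s=ctrl.sense();print('t',s['time_s'],s['eef_pos'].round(1),s['joints'].round(3),s['force'].round(2),ctrl.tips_ahead)
    a=list(map(float,sys.argv[1:])); plan(a[:3],a[3],a[4])
E
python3 p.py 507 5 235 15 0
```

```text
t 0.1 [215.3 478.6 241.8] [ 0.925  0.313  1.498  0.     1.331 -0.223] [ 0.19  0.4  -0.83] 11.0
off [-0.4603 -0.3122  0.007 ] rot [-0.1  0.  50.8]
```

Call:
move_arm --motion '[{"offset": [-0.046,-0.031,0.0],"angular": [0,0,5],"jaw": 0},{"offset": [-0.092,-0.062,0.0],"angular": [0,0,10],"jaw": 0},{"offset": [-0.138,-0.094,0.0],"angular": [0,0,15],"jaw": 0},{"offset": [-0.184,-0.125,0.0],"angular": [0,0,20],"jaw": 0},{"offset": [-0.23,-0.156,0.0],"angular": [0,0,25],"jaw": 0}]' --squeeze 20

```text
time_s: 0.72
eef_pos: [361.7, 240.5, 242.2]
ee_rot: [-0.0, 0.418, 0.909, -0.0]
force: [0.6, 0.6, -0.1]
grip_width: -0.0
```

```bash
python3 p.py 507 5 235 15 0
```

```text
t 0.725 [361.7 240.5 242.2] [ 0.316  0.111  1.749  0.     1.281 -0.393] [ 0.61  0.56 -0.06] 11.0
off [-0.2733 -0.043   0.0072] rot [-0.  -0.  25.6]
```

Call:
move_arm --motion '[{"offset": [-0.055,-0.009,0.002],"angular": [0,0,5],"jaw": 0},{"offset": [-0.11,-0.018,0.004],"angular": [0,0,10],"jaw": 0},{"offset": [-0.165,-0.027,0.006],"angular": [0,0,15],"jaw": 0},{"offset": [-0.22,-0.035,0.007],"angular": [0,0,20],"jaw": 0},{"offset": [-0.272,-0.043,0.007],"angular": [0,0,25.6],"jaw": 0}]'

```text
time_s: 1.35
eef_pos: [506.9, 6.3, 235.0]
ee_rot: [-0.0, 0.609, 0.793, -0.0]
force: [0.7, 1.9, 1.2]
grip_width: -0.0
```

```bash
python3 p.py 507 5 232 15 0; python3 - <<'E'
from h import *
c=snap('side','side1');a=c['img'][130:300,250:430,::-1];cv2.imwrite('pics/s1.png',cv2.resize(a,None,fx=3.4,fy=3.4,interpolation=2))
E
```

```text
t 1.35 [506.9   6.3 235. ] [-0.219  0.279  1.562  0.     1.301 -0.48 ] [0.69 1.95 1.23] 11.0
off [-0.0013 -0.0002  0.003 ] rot [-0. -0. -0.]
```

View pics/s1.png

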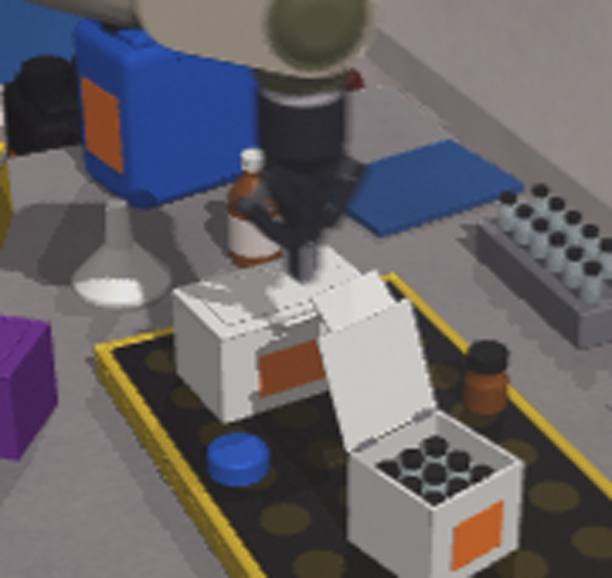

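The fingers hang just behind the tab (crop 300,270), clear of it and lined up with its middle. Now the push towards the front, slowly.

Call:
move_arm --motion '[{"offset": [-0.012,0,0.008],"angular": [0,0,0],"jaw": 0},{"offset": [-0.026,0,0.008],"angular": [0,0,0],"jaw": 0},{"offset": [-0.04,0,0.008],"angular": [0,0,0],"jaw": 0},{"offset": [-0.052,0,0.008],"angular": [0,0,0],"jaw": 0},{"offset": [-0.064,0,0.008],"angular": [0,0,0],"jaw": 0}]'

```text
time_s: 2.02
eef_pos: [523.2, -54.3, 227.5]
ee_rot: [0.0, 0.607, 0.794, 0.0]
force: [-0.1, 0.9, 0.2]
grip_width: -0.0
```

Call:
move_arm --motion '[{"offset": [-0.011,0,0],"angular": [0,0,0],"jaw": 0},{"offset": [-0.022,0,0],"angular": [0,0,0],"jaw": 0},{"offset": [-0.033,0,0],"angular": [0,0,0],"jaw": 0},{"offset": [-0.044,0,0],"angular": [0,0,0],"jaw": 0},{"offset": [-0.055,0,0],"angular": [0,0,0],"jaw": 0}]'

```text
time_s: 2.65
eef_pos: [537.4, -107.5, 226.9]
ee_rot: [-0.0, 0.608, 0.794, -0.0]
force: [0.8, 0.5, -0.3]
grip_width: 0.0
```

```bash
python3 p.py 535 -30 300 6 0; python3 - <<'E'
from h import *
c=snap('side','side2');a=c['img'][130:320,250:450,::-1];cv2.imwrite('pics/s2.png',cv2.resize(a,None,fx=3,fy=3,interpolation=2))
E
```

```text
t 2.65 [ 537.4 -107.5  226.9] [-0.411  0.376  1.451 -0.     1.316 -0.676] [ 0.76  0.53 -0.32] 11.0
off [ 0.0754  0.0179 -0.073 ] rot [-0.  -0.   9.2]
```

View pics/s2.png

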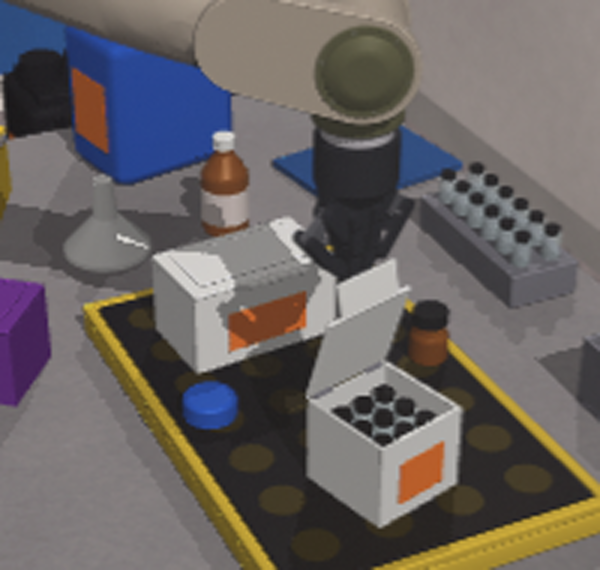

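The narrow lid is past upright and falling forward. Next I back away upwards and turn to the tilted pose for the broad lid, which gives it time to drop.

Call:
move_arm --motion '[{"offset": [0.0,0.0,-0.03],"angular": [0,0,2],"jaw": 0},{"offset": [0.02,0.005,-0.07],"angular": [0,0,4],"jaw": 0},{"offset": [0.05,0.01,-0.1],"angular": [0,0,6],"jaw": 0},{"offset": [0.075,0.018,-0.1],"angular": [0,0,8],"jaw": 0},{"offset": [0.075,0.018,-0.1],"angular": [0,0,10],"jaw": 0}]'

```text
time_s: 3.32
eef_pos: [535.1, -28.5, 327.4]
ee_rot: [0.0, 0.674, 0.739, 0.0]
force: [0.3, -0.1, -2.0]
grip_width: 0.001
```

Call:
move_arm --motion '[{"offset": [0,0,0],"angular": [0,9,0],"jaw": 0},{"offset": [0,0,0],"angular": [0,18,0],"jaw": 0},{"offset": [0,0,0],"angular": [0,27,0],"jaw": 0},{"offset": [0,0,0],"angular": [0,36,0],"jaw": 0},{"offset": [0,0,0],"angular": [0,45,0],"jaw": 0}]'

```text
time_s: 3.95
eef_pos: [535.2, -31.0, 327.1]
ee_rot: [-0.284, 0.623, 0.681, 0.26]
force: [-0.1, 0.2, 0.9]
grip_width: 0.001
```

```bash
python3 p.py 547.5 -5.4 189 4.7 45; python3 - <<'E'
from h import *
c=snap('side','side3');a=c['img'][90:320,230:470,::-1];cv2.imwrite('pics/s3.png',cv2.resize(a,None,fx=2.5,fy=2.5,interpolation=2))
E
```

```text
t 3.95 [535.2 -31.  327.1] [-0.554  0.444  1.279  0.643  1.891 -0.586] [-0.09  0.17  0.89] 11.0
off [-0.081   0.0145  0.1145] rot [-0.3 -0.3  0.3]
```

View pics/s3.png

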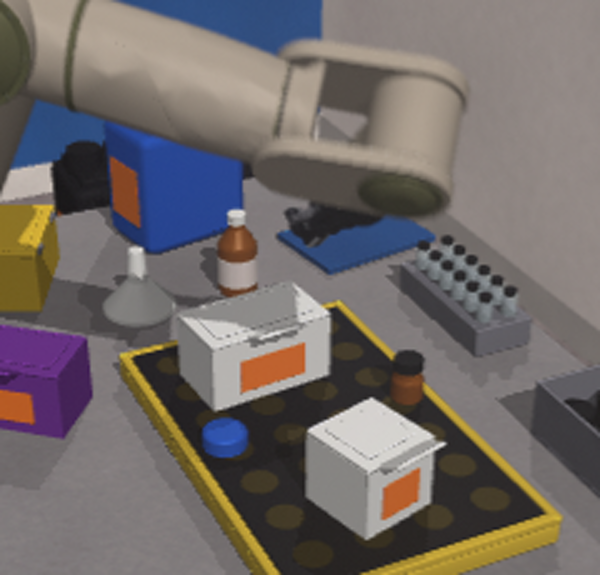

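The narrow lid is shut (crop 370,440), and the tilt was reached. Now down to the point in front of and below the broad tab.

Call:
move_arm --motion '[{"offset": [-0.02,0.004,0.028],"angular": [0,0,0],"jaw": 0},{"offset": [-0.04,0.007,0.056],"angular": [0,0,0],"jaw": 0},{"offset": [-0.06,0.011,0.084],"angular": [0,0,0],"jaw": 0},{"offset": [-0.081,0.0145,0.1145],"angular": [0,0,0],"jaw": 0},{"offset": [-0.081,0.0145,0.1145],"angular": [0,0,0],"jaw": 0}]'

```text
time_s: 4.62
eef_pos: [546.7, -4.6, 187.3]
ee_rot: [-0.284, 0.623, 0.682, 0.257]
force: [0.1, -0.5, 0.5]
grip_width: -0.001
```

```bash
python3 p.py 542 58.4 125 4.7 45; python3 - <<'E'
from h import *
c=snap('wrist','w1')
# predicted tab corners from measured pose
ex=np.array([-.082,.997,0]);ey=np.array([-.997,-.082,0]);h=np.array([531,195,130.5])
P=[h-129*ex+35*ey+[0,0,18],h-129*ex-35*ey+[0,0,18],h-100*ex+85*ey+[0,0,5],h-100*ex-85*ey+[0,0,5]]
uv=proj(c,P);print(uv.round(0))
im=c['img'][:,:,::-1].copy()
for u in uv: cv2.circle(im,(int(u[0]),int(u[1])),4,(0,0,255),1)
cv2.imwrite('pics/w1m.png',im)
E
```

```text
t 4.625 [546.7  -4.6 187.3] [-0.503  0.575  1.451  0.626  1.618 -0.727] [ 0.09 -0.54  0.54] 11.0
off [0.0006 0.0013 0.0887] rot [-0.5 -0.   0.2]
[[266. 227.]
 [378. 228.]
 [202. 200.]
 [443. 202.]]
```

View pics/w1m.png

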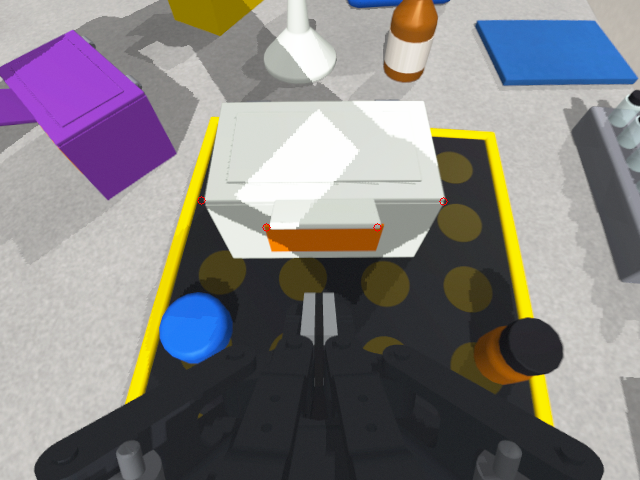

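The wrist view confirms the model: the predicted tab corners (266,227) and (378,228) lie on the real ones. Now I slide under the tab.

Call:
move_arm --motion '[{"offset": [0,0.001,0.02],"angular": [0,0,0],"jaw": 0},{"offset": [0,0.001,0.04],"angular": [0,0,0],"jaw": 0},{"offset": [0,0.001,0.06],"angular": [0,0,0],"jaw": 0},{"offset": [0,0.001,0.078],"angular": [0,0,0],"jaw": 0},{"offset": [0,0.001,0.088],"angular": [0,0,0],"jaw": 0}]'

```text
time_s: 5.3
eef_pos: [543.0, 57.6, 127.1]
ee_rot: [-0.282, 0.623, 0.682, 0.258]
force: [0.1, 0.7, -0.6]
grip_width: 0.004
```

```bash
python3 p.py 542 58.4 125 4.7 45; python3 - <<'E'
from h import *
c=snap('wrist','w2');cv2.imwrite('pics/w2c.png',cv2.resize(c['img'][60:420,120:520,::-1],None,fx=1.5,fy=1.5))
E
```

```text
t 5.3 [543.   57.6 127.1] [-0.407  0.618  1.562  0.677  1.443 -0.758] [ 0.11  0.67 -0.55] 11.0
off [-0.0008 -0.0009  0.0021] rot [-0.3  0.   0.4]
```

View pics/w2c.png

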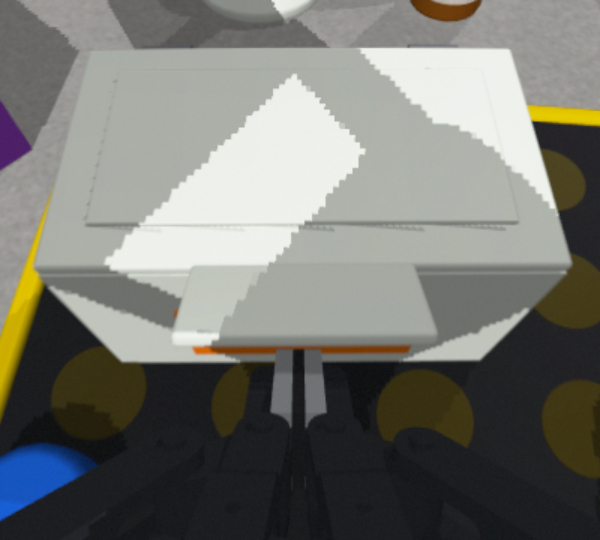

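The fingertips are under the tab edge at (297,350). Now I lift along the arc round the hinge.

Call:
move_arm --motion '[{"offset": [0.004,0,0.006],"angular": [0,0,0],"jaw": 0},{"offset": [0.01,0,0.006],"angular": [0,0,0],"jaw": 0},{"offset": [0.017,0,-0.001],"angular": [0,0,0],"jaw": 0},{"offset": [0.025,0,-0.007],"angular": [0,0,0],"jaw": 0},{"offset": [0.034,0,-0.012],"angular": [0,0,0],"jaw": 0}]'

```text
time_s: 5.98
eef_pos: [541.5, 72.7, 160.3]
ee_rot: [-0.282, 0.623, 0.682, 0.258]
force: [0.2, 1.2, -0.0]
grip_width: -0.001
```

```bash
python3 p.py 542 58.4 125 4.7 45; python3 - <<'E'
from h import *
c=snap('wrist','w3');cv2.imwrite('pics/w3c.png',cv2.resize(c['img'][60:420,120:520,::-1],None,fx=1.5,fy=1.5))
E
```

```text
t 5.975 [541.5  72.7 160.3] [-0.383  0.562  1.554  0.684  1.479 -0.702] [ 0.24  1.21 -0.  ] 11.0
off [-0.0351 -0.0009  0.0149] rot [-0.3  0.   0.4]
```

View pics/w3c.png

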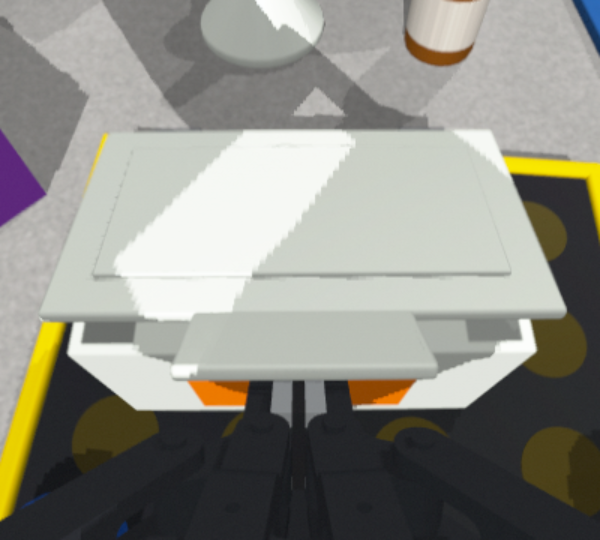

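Call:
move_arm --motion '[{"offset": [0.009,0,-0.005],"angular": [0,0,0],"jaw": 0},{"offset": [0.018,0,-0.008],"angular": [0,0,0],"jaw": 0},{"offset": [0.0275,0,-0.011],"angular": [0,0,0],"jaw": 0},{"offset": [0.037,0,-0.0135],"angular": [0,0,0],"jaw": 0},{"offset": [0.047,0,-0.015],"angular": [0,0,0],"jaw": 0}]'

```text
time_s: 6.65
eef_pos: [539.3, 95.8, 203.8]
ee_rot: [-0.283, 0.623, 0.682, 0.258]
force: [-0.0, 0.7, -0.0]
grip_width: -0.001
```

Call:
move_arm --motion '[{"offset": [0.01,0,0],"angular": [0,0,0],"jaw": 0},{"offset": [0.02,0,0],"angular": [0,0,0],"jaw": 0},{"offset": [0.03,0,0.001],"angular": [0,0,0],"jaw": 0},{"offset": [0.039,0,0.003],"angular": [0,0,0],"jaw": 0},{"offset": [0.049,0,0.006],"angular": [0,0,0],"jaw": 0}]'

```text
time_s: 7.28
eef_pos: [535.8, 134.6, 233.9]
ee_rot: [-0.283, 0.623, 0.682, 0.258]
force: [-0.8, -0.3, -0.1]
grip_width: -0.002
```

```bash
python3 p.py 542 58.4 125 4.7 45; python3 - <<'E'
from h import *
c=snap('side','side4');a=c['img'][90:320,230:470,::-1];cv2.imwrite('pics/s4.png',cv2.resize(a,None,fx=2.5,fy=2.5,interpolation=2))
E
```

```text
t 7.275 [535.8 134.6 233.9] [-0.28   0.446  1.525  0.72   1.531 -0.537] [-0.8  -0.29 -0.15] 11.0
off [-0.131  -0.0007  0.0229] rot [-0.3 -0.   0.3]
```

View pics/s4.png

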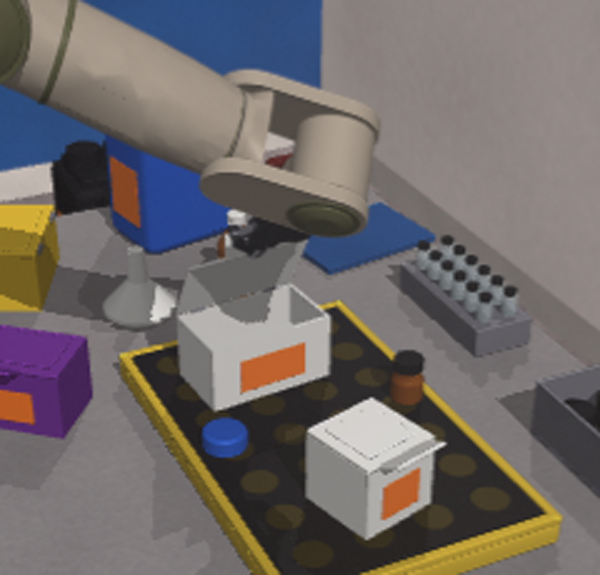

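The lid stands at about 65°, resting on the fingertips, and both boxes are in place. I push on past upright.

Call:
move_arm --motion '[{"offset": [0.009,0,0.004],"angular": [0,0,0],"jaw": 0},{"offset": [0.018,0,0.008],"angular": [0,0,0],"jaw": 0},{"offset": [0.0265,0,0.0135],"angular": [0,0,0],"jaw": 0},{"offset": [0.034,0,0.02],"angular": [0,0,0],"jaw": 0},{"offset": [0.0415,0,0.0265],"angular": [0,0,0],"jaw": 0}]'

```text
time_s: 7.95
eef_pos: [531.4, 182.6, 244.2]
ee_rot: [-0.283, 0.623, 0.682, 0.258]
force: [-0.5, -0.4, -0.1]
grip_width: -0.001
```

Call:
move_arm --motion '[{"offset": [0.0035,0,0.0035],"angular": [0,0,0],"jaw": 0},{"offset": [0.007,0,0.0075],"angular": [0,0,0],"jaw": 0},{"offset": [0.01,0,0.011],"angular": [0,0,0],"jaw": 0},{"offset": [0.013,0,0.015],"angular": [0,0,0],"jaw": 0},{"offset": [0.016,0,0.019],"angular": [0,0,0],"jaw": 0}]'

```text
time_s: 8.57
eef_pos: [529.3, 206.8, 242.0]
ee_rot: [-0.283, 0.623, 0.682, 0.258]
force: [-0.8, -0.3, -0.7]
grip_width: -0.0
```

Call:
move_arm --motion '[{"offset": [0,0,0],"angular": [0,0,0],"jaw": 0},{"offset": [0,0,0],"angular": [0,0,0],"jaw": 0},{"offset": [0,0,0],"angular": [0,0,0],"jaw": 0},{"offset": [0,0,0],"angular": [0,0,0],"jaw": 0},{"offset": [0,0,0],"angular": [0,0,0],"jaw": 0}]'

```text
time_s: 9.2
eef_pos: [529.3, 206.5, 242.1]
ee_rot: [-0.283, 0.623, 0.682, 0.258]
force: [0.0, -0.1, 0.1]
grip_width: 0.0
```

```bash
python3 p.py 542 58.4 125 4.7 45; python3 - <<'E'
from h import *
c=snap('wrist','w5');w=c['img'][:,:,::-1]
d=snap('side','side5')['img'][130:310,270:430,::-1]
d=cv2.resize(d,(427,480),interpolation=2)
o=np.hstack([cv2.resize(w,(427,320)),cv2.resize(d,(356,400))[:320]]);cv2.imwrite('pics/m5.png',o)
E
```

```text
t 9.2 [529.3 206.5 242.1] [-0.151  0.423  1.536  0.763  1.459 -0.441] [ 0.03 -0.14  0.1 ] 11.0
off [-0.1879 -0.0007 -0.0223] rot [-0.3 -0.   0.3]
```

View pics/m5.png

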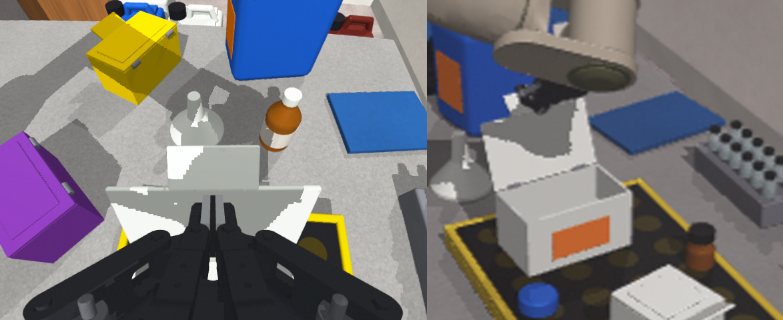

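The lid leans back past upright and the wrist force is about zero. I retreat along the tool axis, let things settle, and check from above.

Call:
move_arm --motion '[{"offset": [-0.005,0,-0.02],"angular": [0,0,0],"jaw": 0},{"offset": [-0.01,0,-0.05],"angular": [0,0,0],"jaw": 0},{"offset": [-0.01,0,-0.09],"angular": [0,0,0],"jaw": 0},{"offset": [-0.01,0,-0.13],"angular": [0,0,0],"jaw": 0},{"offset": [-0.01,0,-0.17],"angular": [0,0,0],"jaw": 0}]'

```text
time_s: 9.93
eef_pos: [540.7, 78.9, 356.2]
ee_rot: [-0.282, 0.623, 0.682, 0.258]
force: [-0.4, 0.2, -0.2]
grip_width: -0.004
```

```bash
python3 p.py 400 -50 380 4.7 45
```

```text
t 9.925 [540.7  78.9 356.2] [-0.374  0.375  1.302  0.709  1.813 -0.413] [-0.45  0.16 -0.15] 11.0
off [-0.065  -0.1518 -0.0986] rot [-0.3  0.   0.3]
```

Call:
move_arm --motion '[{"offset": [-0.013,-0.03,-0.02],"angular": [0,0,0],"jaw": 0},{"offset": [-0.026,-0.06,-0.04],"angular": [0,0,0],"jaw": 0},{"offset": [-0.04,-0.09,-0.06],"angular": [0,0,0],"jaw": 0},{"offset": [-0.053,-0.12,-0.08],"angular": [0,0,0],"jaw": 0},{"offset": [-0.065,-0.15,-0.1],"angular": [0,0,0],"jaw": 0}]'

```text
time_s: 10.55
eef_pos: [400.9, -50.6, 380.2]
ee_rot: [-0.282, 0.623, 0.682, 0.258]
force: [0.4, -0.8, -0.2]
grip_width: 0.001
```

```bash
python3 - <<'E'
from h import *
np.set_printoptions(suppress=True,precision=1)
s=snap('side','side6');t=snap('top','top6')
g=lambda c:cv2.cvtColor(c['img'],cv2.COLOR_RGB2HSV)
def lab(c,x0,x1,y0,y1): # orange label centroid
    h=g(c)[y0:y1,x0:x1];m=(h[...,0]<14)&(h[...,1]>170)&(h[...,2]>90);n,l,st,ce=cv2.connectedComponentsWithStats(m.astype(np.uint8));i=1+st[1:,4].argmax() if n>1 else 0;return ce[i]+[x0,y0],st[i,4]
for f in('side0','side3','side6'):
    c=load(f);print(f,'narrow label',lab(c,375,405,270,305),'broad label',lab(c,318,362,220,250))
# outline comparison: silhouettes of lid hypotheses (inner + outer probe points), both views
def lid(hg,az,w,th):
    a=np.radians(az);ex=np.array([np.cos(a),np.sin(a),0]);ey=np.array([-np.sin(a),np.cos(a),0]);z=np.array([0,0,1.])
    f=lambda r,o,y: hg+(-np.cos(th)*r+np.sin(th)*o)*ex+(np.sin(th)*r+np.cos(th)*o)*z+y*ey
    pl=[f(0,0,-w/2),f(100,0,-w/2),f(100,0,w/2),f(0,0,w/2)]
    tb=[f(100,2,-35),f(129,18,-35),f(129,18,35),f(100,2,35)]
    return pl,tb
def iou(c,hg,az,w,th):
    m=np.zeros((480,640),np.uint8)
    for P in lid(np.array(hg,float),az,w,th): cv2.fillConvexPoly(m,np.round(proj(c,P)).astype(np.int32),1)
    h=g(c);wh=((h[...,1]<40)&(h[...,2]>110)).astype(np.uint8)
    ring=cv2.dilate(m,np.ones((5,5)))-m
    return wh[m>0].mean(),wh[ring>0].mean()
for nm,hg,az,w in(('broad',(531,195,130.5),94.7,170),('narrow',(535,-98.5,130.5),105.5,100)):
    for th in(0,.1,.2,1.4,1.6,1.7,1.8,1.95,2.1): print(nm,th,np.round(iou(s,hg,az,w,th)+iou(t,hg,az,w,th),2))
d=cv2.absdiff(t['img'],load('top0')['img']).max(2)
for n,u,v in(('cap',342,254),('jar',343,157),('reagent',180,178),('beaker',537,212),('wrench',494,230),('funnel',182,240)): print(n,(d[v-10:v+10,u-10:u+10]>50).mean().round(2))
print(ctrl.sense()['time_s'],ctrl.sense()['eef_pos'])
E
```

```text
side0 narrow label (array([390. , 287.2]), np.int32(156)) broad label (array([327., 241.]), np.int32(1))
side3 narrow label (array([390. , 287.2]), np.int32(156)) broad label (array([338.9, 236.5]), np.int32(288))
side6 narrow label (array([390. , 287.2]), np.int32(156)) broad label (array([338.9, 236.6]), np.int32(285))
broad 0 [1.  0.8 0.8 0.3]
broad 0.1 [1.  0.9 0.9 0.3]
broad 0.2 [1.  0.9 0.9 0.4]
broad 1.4 [0.9 0.7 0.9 0.8]
broad 1.6 [0.9 0.6 0.9 0.7]
broad 1.7 [0.9 0.6 0.8 0.7]
broad 1.8 [0.9 0.5 0.8 0.7]
broad 1.95 [0.9 0.5 0.8 0.5]
broad 2.1 [0.9 0.5 0.7 0.3]
narrow 0 [1.  0.6 1.  0.2]
narrow 0.1 [1.  0.5 1.  0.2]
narrow 0.2 [0.9 0.5 1.  0.2]
narrow 1.4 [0.2 0.6 0.9 0.6]
narrow 1.6 [0.3 0.6 0.8 0.7]
narrow 1.7 [0.3 0.6 0.5 0.4]
narrow 1.8 [0.3 0.5 0.3 0.4]
narrow 1.95 [0.4 0.5 0.2 0.3]
narrow 2.1 [0.4 0.5 0.1 0.3]
cap 0.0
jar 0.0
reagent 0.0
beaker 0.0
wrench 0.71
funnel 0.33
10.65 [400.9 -51.5 380.5]
```

Both labels sit at the same pixels as before, so the boxes haven't moved. The white mask can't separate the grey table from the lid, so I take the broad lid's angle from the tab's edge strength instead. The narrow lid at the start serves as the control.

```bash
python3 - <<'E'
from h import *
ths=np.arange(1.3,2.25,.05)
def pts(hg,az,th,w):
    a=np.radians(az);ex=np.array([np.cos(a),np.sin(a),0]);ey=np.array([-np.sin(a),np.cos(a),0]);z=np.array([0,0,1.])
    f=lambda r,o,y: hg+(-np.cos(th)*r+np.sin(th)*o)*ex+(np.sin(th)*r+np.cos(th)*o)*z+y*ey
    L=[f(129,18,y) for y in np.linspace(-33,33,30)]+[f(100,0,y) for y in np.r_[np.linspace(-w/2+2,-37,15),np.linspace(37,w/2-2,15)]]
    return L
def score(c,hg,az,w):
    gy=cv2.GaussianBlur(cv2.cvtColor(c['img'],cv2.COLOR_RGB2GRAY),(0,0),.8).astype(np.float32)
    G=np.hypot(cv2.Sobel(gy,5,1,0),cv2.Sobel(gy,5,0,1))
    o=[]
    for th in ths:
        uv=proj(c,pts(np.array(hg,float),az,th,w)).astype(np.float32)
        o.append(cv2.remap(G,uv[:,0],uv[:,1],1).mean())
    return np.array(o)
print('th  ',ths.round(2))
for f in('side0','top0'): print('narrow',f,score(load(f),(535,-98.5,130.5),105.5,100).astype(int))
s,t=snap('side','side7'),snap('top','top7')
for n,c in(('side',s),('top',t)): print('broad',n,score(c,(531,195,130.5),94.7,170).astype(int))
d=cv2.absdiff(s['img'],load('side6')['img']).max(2)[150:320,280:430];print('motion',(d>25).mean())
cv2.imwrite('pics/m7.png',np.hstack([cv2.resize(s['img'][150:310,270:430,::-1],(400,400),interpolation=2),cv2.resize(t['img'][140:280,220:360,::-1],(400,400),interpolation=2)]))
E
```

```text
th   [1.3  1.35 1.4  1.45 1.5  1.55 1.6  1.65 1.7  1.75 1.8  1.85 1.9  1.95
 2.   2.05 2.1  2.15 2.2 ]
narrow side0 [ 34  62  65  59  58  59  57  50  49  59  71  97 141 166 157 128  87  50
  32]
narrow top0 [193 139 158 180 179 164 111  76  98 104  88  81 106 373 168  57  57  71
  54]
broad side [230 141  59  34  34  40  48  55  62  74  93 113 130 140 143 143 139 130
 118]
broad top [ 67  63  68  55  49  38  37  33  58  39  44  49  60 189 179  83  41  32
  30]
motion 0.006431372549019608
```

The broad lid's edge score peaks at 1.95–2.0 rad in both views, like the control, so it is open at its stop. The arm is clear, so I hand in.

```bash
python3 -c "
from rig import ctrl
print(ctrl.sense()['force'],ctrl.sense()['time_s']);print(ctrl.finish_job())"
```

```text
[ 0.41457435  0.45155349 -0.15216414] 10.75
the job is handed in; nothing more can be done
None
```

I pushed the narrow lid over from behind with the closed fingertips, and it dropped shut. I then lifted the broad lid from under its tab, along an arc round the hinge, until it fell back open. The job was handed in at 10.75 s with the arm clear of everything; the hand-in reports no verdict.

**Last checks**
- **Broad lid:** its edges fit best at 1.95–2.0 rad in both the side and top views, which is open at its stop.
- **Narrow lid:** it looked shut in the side view before I touched the broad lid. At the end the image scores still fitted it lying shut, but I did not measure the angle closely enough to prove it under 0.06 rad.
- **Boxes:** both orange labels stayed at the same pixels: the narrow one since the start, the broad one since just before its lid was lifted.
- **Forces:** the wrist readings taken between moves stayed around 2 N or less.

**What failed or disagreed**
- The first check of the broad lid's angle, by white pixels, could not tell the lid from the grey table, so I used edges instead.
- Comparing top views showed changes around the wrench and funnel. I took these for the arm and its shadow, since the gripper never went near either, but I did not confirm it. The cap, jar, reagent and beaker showed none.
- My last picture was refused because the 12-picture limit was reached, so the final state was checked by numbers only.
- A comparison of two late side views showed 0.6 % of pixels changed around the boxes; I did not look into the cause.

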